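Stack a tote on a loaded one

TASK

Lift the blue tote by its handle, turn it half round so that its yellow end lies opposite to the yellow end of the loaded grey tote, and stack it on top: set it lightly on the grey rim and slide it along by feel until all four lugs drop into their shallow seats and it sits fully home and level, then let go. Use a gentle hand: never press or push the totes together with more than about 30 N, and do not let the blue tote drop inside the grey one onto the parts.

Things in the scene. Friction and masses are not known exactly. Their poses are not given: they have to be found in the camera images.
- cradle: Fixed steel base board 300 (x) x 156 (y) mm; origin at the centre of its underside, z up. The loaded grey tote stands on it, parallel, centred in y, yellow end at +x. Along x the grey tote's centre is anywhere up to 15 mm either side of this origin: not measured, to be seen or felt. Held fast lengthwise; its rubber feet yield 0.2 mm per N downward. Brackets in it reach 44 mm up.
- rim_mid (a point): Point on the cradle, 80 mm above its origin, same axes: level of the flat grey rim. Grey tote 232 x 128 mm outside, 220 x 104 inside, long walls 12 thick. Cut in both long walls, x from the grey tote's true centre: stacking seats 8 mm deep, 17 long, at -55 and +24 mm; nesting slots 52 deep, 20 long, at +55 and -24 mm.
- tote_center (a point): Centre of the loose blue tote, 56 mm above its underside; x along its length to its yellow end, z up. Empty tub 140 (x) x 96 (y) x 58 mm high, 0.28 to 0.46 kg. It is 42 mm above rim_mid when its lugs lie on the rim, 34 mm when they are in the seats (then it is centred over the grey tote), about 20 mm or less if it nests.
- tote_handle (a point): Centre of the blue tote's black handle bar, 44 mm above tote_center, same axes. The bar bridges the middle of the tub along y: 18 mm thick (x), 24 mm high, 83 mm free length, 30 mm of clear space under it down to the tub's rim.
- tote_tag (a point): Middle of the blue tote's yellow end: 70 mm from tote_center along its x, at the same height.
- tote: Blue tote; origin at the centre of its underside, axes as tote_center. Four lugs stick out 13 mm from the long sides at x = +55 and -24 mm, 14 mm long (x), 10 high, undersides 14 mm above this origin. On the rim, the tub's foot hangs 14 mm inside the grey tote, 4 mm clear each side. Turned half round, the lugs fit the seats with 1.5 mm to spare fore and aft.
There are look-alikes about, which are no part of the job. There is more than one size of the tote; the one meant has the size given above.

How it is judged:
By the outcome, as a careful person would: the job done as asked, in the order asked, and still so for the second after the job is handed in, with the robot touching nothing.
It also fails if it takes over 64 s, if anything falls off the work surface, if the arm or the gripper's body presses on something with over 40 N, if the wrist force passes 120 N, or if a joint passes its speed limit or range.

ROBOT

A 7-joint arm with a two-finger parallel gripper is mounted at the origin on a cart in front of the work surface, level with it; the furniture and walls round the work are solid. World frame = base frame: x ahead of the robot, y to its left, z up, the work surface at z = 0. Lengths are in mm, angles in rad, forces in N, time in s.
With the tool pointing down it reaches from about 425 to 875 mm from the base axis. Payload 4.7 kg.
Tool frame: the origin (TCP) lies on the mounting face of the last link; the fingertips stand 182 mm ahead of it and the grasp point (between the pads) lies 164 mm ahead of it (r.tips_ahead is the distance from the TCP to the fingertips, in mm); z points along the fingers, y is the line along which they close (so a half turn about z gives the same grasp; the last joint's range is limited). The gripper opens to 87 mm and grips with 3 to 60 N. Pads are 19 mm wide; open, the fingers measure 117 mm over their backs; the gripper's body (75 mm by 190 mm) begins 51 mm behind the grasp point.
Start: joints at [1.285, 0.321, -0.07, 1.45, 0.023, 1.371, -0.057], TCP at [191.947, -621.018, 404.787] pointing down, gripper open.
Joint ranges: [-2.86, 2.86], [-0.3, 2.09], [-1.38, 1.24], [0.06, 2.45], [-1.56, 4.7], [0.09, 2.05], [-2.69, 2.69]. Speed limits (rad/s): [2.57, 2.57, 3.14, 3.14, 3.14, 3.14, 3.14].

INTERFACE

Orientations are given as a rotation vector (axis times angle).
In Python, from rig import r gives the robot as it stands. Calls block until the motion is done:
- r.move_ptp(position, orientation): joint-space move of the TCP to a pose.
- r.move_linear(position, ori=None, rate=150): straight line of the TCP; ori=None keeps the orientation; rate is the mean speed in mm/s.
- r.move_joints(angles): joint-space move.
- r.grip(opening, f_grip=None): finger opening in mm; f_grip is the grip in N (None keeps the last); returns when the fingers have stopped.
- r.hold(seconds).
- r.inverse_kinematics(position, orientation): joint angles nearest the present ones, or None.
- r.snapshot(name): name is "side" or "top" or "wrist"; returns a dict with "img" (420x560x3 uint8, red, green, blue), "z_map" (420x560 float32, mm along the optical axis (not along the pixel's ray), 0 where there is no reading), "vertical_fov" (degrees; the focal length in pixels is half the picture's height over the tangent of half this angle, whatever the lens; pixels are square), "cx", "cy" (the principal point, pixels), "world_to_cam" (4x4, takes a point from world to camera coordinates). Camera axes: x right, y up, looking along -z (the intrinsics and any distortion apply to the point x, -y, -z); pixel columns grow to the right and rows downward; lengths in mm; the calibration is good to about 2 mm. A picture is of the moment at which its call begins.
A pose or a line that the arm cannot do raises r.MotionError and nothing moves.
- r.job_done(): hands the job in; it is judged then, once.
Readings, each from a call of its own:
- r.current_time_s(): time.
- r.current_joint_pos(): joint angles.
- r.current_qd(): joint speeds.
- r.current_tau(): joint torques, N m.
- r.current_position(): TCP position.
- r.current_orientation(): TCP orientation.
- r.current_wrist_force(): force on the tool from outside, world axes, zero at the start.
- r.current_torque(): the same for the moment, N m.
- r.current_grip_width(): finger opening in mm.
- r.current_finger_force(): force on a finger pad.
Only numpy, scipy, OpenCV 4.12 (cv2) and the standard library are available. Lean on these libraries where they do the work, as an engineer would, in place of code of your own. Each camera call takes 0.05 s, during which the arm holds its last target. There are 200 camera calls.

## Working session

There is one attempt and no reset: what is moved stays moved. The work goes in short steps, each a Python script; the robot and the scene stay as the last script left them, time stands still between calls to the robot, and variables do not carry over. Pictures are saved under pics/ and viewed, at most 10 in all, crops included, and the job is handed in when it is done.

```bash
ls; mkdir -p pics; python3 - <<'E'
from rig import r
import cv2,numpy as np
for n in("top","side"):
    s=r.snapshot(n);cv2.imwrite(f"pics/{n}0.png",s["img"][:,:,::-1]);np.savez(f"{n}0.npz",**s)
    print(n,{k:v for k,v in s.items() if k not in("img","z_map")})
print(r.current_time_s(),r.current_orientation())
E
```

```text
pics
top {'vertical_fov': 54.433227029118605, 'cx': 272.328888160841, 'cy': 210.6675767471023, 'world_to_cam': array([[ 1.85191250e-02, -9.99535306e-01, -2.42118574e-02,
         1.12391982e+02],
       [ 9.98760334e-01,  1.73748394e-02,  4.66466503e-02,
        -5.79984270e+02],
       [-4.62042967e-02, -2.50456980e-02,  9.98617983e-01,
        -1.04635672e+03],
       [ 0.00000000e+00,  0.00000000e+00,  0.00000000e+00,
         1.00000000e+00]])}
side {'vertical_fov': 48.47357140644583, 'cx': 275.9602346173097, 'cy': 205.60478529862377, 'world_to_cam': array([[-8.34714003e-01, -5.50427516e-01,  1.67953015e-02,
         5.54839002e+02],
       [ 3.56748029e-01, -5.17265364e-01,  7.77925052e-01,
        -2.07335892e+02],
       [-4.19503726e-01,  6.55336625e-01,  6.28132574e-01,
        -9.29692074e+02],
       [ 0.00000000e+00,  0.00000000e+00,  0.00000000e+00,
         1.00000000e+00]])}
0.1 [-3.10465165e+00 -4.68877463e-01  5.54215210e-04]
```

View pics/top0.png

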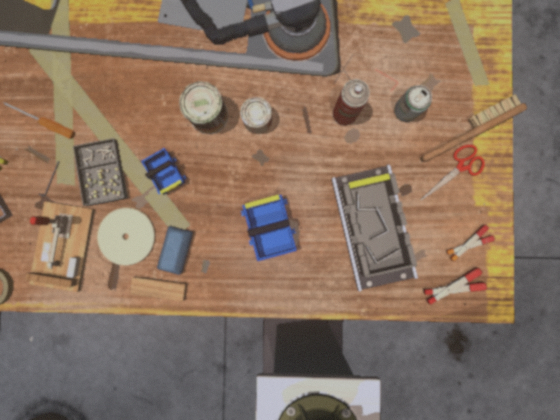

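View pics/side0.png

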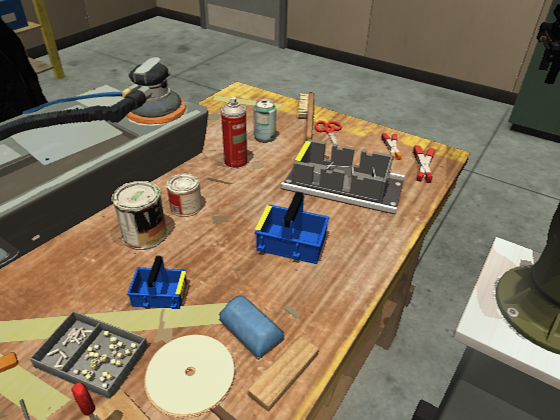

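The top view shows the right-size blue tote at about px (270,227), with its yellow end up (264,201). The grey tote is on its cradle at (375,227), with its yellow end at (370,181). The tote at (165,170) is a smaller look-alike.

```bash
cat > h.py <<'E'
import numpy as np,cv2
from scipy.spatial.transform import Rotation as R
def cloud(s):
    z=s["z_map"].astype(float);H,W=z.shape;f=H/2/np.tan(np.radians(float(s["vertical_fov"]))/2)
    v,u=np.mgrid[:H,:W];P=np.stack([(u-s["cx"])/f*z,-(v-s["cy"])/f*z,-z],-1)
    T=np.linalg.inv(s["world_to_cam"]);P=P@T[:3,:3].T+T[:3,3];P[z<=0]=np.nan
    return P
def hsv(s): return cv2.cvtColor(np.ascontiguousarray(s["img"]),cv2.COLOR_RGB2HSV)
def ori(yaw): # tool down; tool y axis along world heading yaw
    y=np.array([np.cos(yaw),np.sin(yaw),0]);z=np.array([0,0,-1.]);return R.from_matrix(np.stack([np.cross(y,z),y,z],1)).as_rotvec()
def rect(p):
    (c,(w,h),a)=cv2.minAreaRect(p[:,:2].astype(np.float32))
    if w<h: w,h,a=h,w,a+90
    return np.round(c,1),round(w,1),round(h,1),round((a+90)%180-90,2)
E
python3 - <<'E'
from h import *
for n in("top","side"):
    s=dict(np.load(n+"0.npz"));P=cloud(s);C=hsv(s);h,sa,v=C[...,0],C[...,1],C[...,2]
    x,y,z=P[...,0],P[...,1],P[...,2]
    if n=="top": T0=P[227,270];G0=P[227,375]; print(T0,G0)
    nb=np.hypot(x-T0[0],y-T0[1])<130; ng=np.hypot(x-G0[0],y-G0[1])<170
    blue=(h>100)&(h<128)&(sa>120)&(v>50);yel=(h>22)&(h<36)&(sa>120)&(v>100)
    def rep(t,m):
        p=P[m]; print(n,t,len(p),np.round(np.median(p,0),1),rect(p), "z",np.round(np.percentile(p[:,2],[5,50,95]),1)) if len(p)>5 else print(n,t,len(p))
    nb&=y>G0[1]+90
    rep("bluerim",nb&blue&(z>48)&(z<66)); rep("blue yel",nb&yel&(z>20)&(z<75))
    rep("bar",nb&(v<70)&(z>90)&(z<125)); ng&=y<T0[1]-75
    rep("greyrim",ng&(z>70)&(z<92)); rep("grey yel",ng&yel&(z>20)); rep("board",ng&(z>5)&(z<30)&(sa<80))
E
```

```text
[534.75220695 125.1127659  112.58752795] [ 540.3213651  -142.66270289   15.36146038]
top bluerim 264 [501.7 109.4  58.2] (array([529.9, 127.5]), 133.2, 109.3, 17.19) z [53.9 58.2 61.6]
top blue yel 137 [599.6 147.9  60.3] (array([600.4, 148.9]), 81.4, 10.6, -73.95) z [57.4 60.3 63.5]
top bar 224 [532.5 129.7 112.8] (array([533. , 128.1]), 94.5, 15.5, -74.15) z [110.  112.8 115.9]
top greyrim 1295 [ 555.9 -135.6   80.7] (array([ 547.1, -138.6]), 235.1, 129.3, 13.92) z [71.7 80.7 84.2]
top grey yel 241 [ 653.4 -112.8   82.3] (array([ 653.6, -113.9]), 102.4, 15.2, -76.68) z [78.9 82.3 85.3]
top board 4379 [ 539.9 -139.4   15.2] (array([ 550.2, -180.3]), 299.9, 239.3, 13.72) z [ 6.1 15.2 25.8]
side bluerim 628 [516.3 153.4  56.9] (array([533.3, 135.2]), 142.9, 108.4, 15.63) z [49.  56.9 61. ]
side blue yel 153 [600.3 154.4  59.6] (array([600.9, 151.8]), 89.5, 12.4, -73.54) z [46.8 59.6 61.5]
side bar 314 [530.5 142.1 111.1] (array([533.8, 134.3]), 102.8, 16.3, -74.75) z [ 95.6 111.1 113.7]
side greyrim 993 [ 547.3 -105.8   78.9] (array([ 548.8, -134.7]), 233.5, 135.5, 14.05) z [71.  78.9 82.3]
side grey yel 128 [ 655.1 -109.4   81.2] (array([ 655.5, -111.3]), 102.8, 14.6, -75.65) z [61.3 81.2 83.7]
side board 2084 [524.2 -89.9  16.6] (array([ 540.2, -133.2]), 298.1, 158.4, 14.91) z [ 5.7 16.6 28.7]
```

```bash
python3 - <<'E'
from h import *
from rig import r
print(R.from_rotvec(r.current_orientation()).as_matrix().round(3), ori(0))
s=r.snapshot("wrist");T=np.linalg.inv(s["world_to_cam"]);print(T.round(2),s["vertical_fov"],s["cx"],s["cy"],r.current_position())
E
```

```text
[[ 0.955  0.295 -0.001]
 [ 0.295 -0.955  0.002]
 [-0.    -0.002 -1.   ]] [2.22144147 2.22144147 0.        ]
[[ 2.9000e-01  9.2000e-01  2.5000e-01  2.5918e+02]
 [-9.6000e-01  2.8000e-01  7.0000e-02 -6.0060e+02]
 [-0.0000e+00 -2.6000e-01  9.7000e-01  3.8333e+02]
 [ 0.0000e+00  0.0000e+00  0.0000e+00  1.0000e+00]] 66.08589483228795 280.822351199782 212.18142576334742 [ 191.88406927 -620.88183919  403.92641068]
```

```bash
cat >> h.py <<'E'
def grey(s,c,yaw):
    P=cloud(s);C=hsv(s);x,y,z=P[...,0]-c[0],P[...,1]-c[1],P[...,2]
    X=x*np.cos(yaw)+y*np.sin(yaw);Y=-x*np.sin(yaw)+y*np.cos(yaw)
    return P,C,X,Y,z
E
python3 - <<'E'
from h import *
from rig import r
d=np.radians
for nm,p,y in(("pickA",(533,130,264),16),("placeA",(547,-137,330),194),("pickB",(533,130,264),196),("placeB",(547,-137,330),14)):
    q=r.inverse_kinematics(p,ori(d(y)));print(nm,None if q is None else np.round(q,2))
for yw in (14,194,104,-76):
    try:
        r.move_ptp((547,-137,430),ori(d(yw)));print("view yaw",yw);break
    except r.MotionError as e: print(yw,e)
r.hold(.3)
s=r.snapshot("wrist");cv2.imwrite("pics/w1.png",s["img"][:,:,::-1]);np.savez("w1.npz",**s)
print(np.round(r.current_joint_pos(),2),r.current_time_s(),r.current_position(),r.current_wrist_force())
P,C,X,Y,z=grey(s,(547,-137),d(14))
m=(abs(X)<150)&(abs(Y)<85)&(z>74)&(z<90);print("rim",rect(P[m]),np.percentile(P[m][:,2],[5,50,95]))
m2=(abs(X)<180)&(abs(Y)<110)&(z>8)&(z<35);print("board",rect(P[m2]),np.median(P[m2][:,2]))
for sg in(1,-1):
    w=(abs(Y-sg*58)<4)&(abs(X)<130)
    xs=np.arange(-125,126,3);print(sg,[(int(a),int(np.median(z[w&(abs(X-a)<1.5)]))) for a in xs if (w&(abs(X-a)<1.5)).sum()>3])
E
```

```text
pickA [ 0.59  0.41 -1.04  1.84  0.39  1.12 -0.31]
placeA [-0.71  0.31  1.07  1.8  -0.29  1.21 -2.45]
pickB [ 0.76  0.59 -1.31  1.84  0.61  1.21  2.67]
placeB [ 0.78  0.25 -0.66  1.75  0.16  1.2   0.32]
view yaw 14
[ 0.81  0.18 -0.69  1.61  0.12  1.39  0.35] 2.65 [ 546.96562821 -137.28684951  429.97429014] [0.48333438 0.16885353 0.77050392]
rim (array([ 546.3, -136.9]), 233.4, 128.1, 13.7) [76.30384343 79.85184164 81.67982539]
board (array([ 543.6, -152.1]), 299.2, 181.5, 13.88) 14.202872701138148
1 [(-116, 78), (-113, 78), (-110, 79), (-107, 79), (-104, 79), (-101, 79), (-98, 79), (-95, 79), (-92, 79), (-89, 79), (-86, 79), (-83, 79), (-80, 79), (-77, 79), (-74, 79), (-71, 79), (-68, 79), (-65, 78), (-62, 71), (-59, 72), (-56, 71), (-53, 71), (-50, 71), (-47, 79), (-44, 79), (-41, 79), (-38, 79), (-35, 54), (-32, 27), (-29, 27), (-26, 27), (-23, 27), (-20, 28), (-17, 27), (-14, 79), (-11, 79), (-8, 79), (-5, 79), (-2, 79), (1, 79), (4, 79), (7, 79), (10, 79), (13, 79), (16, 71), (19, 71), (22, 71), (25, 71), (28, 71), (31, 73), (34, 79), (37, 79), (40, 79), (43, 79), (52, 27), (55, 2
[... 172 characters left out ...]
79), (109, 79), (112, 79), (115, 79)]
-1 [(-116, 78), (-113, 79), (-89, 79), (-86, 79), (-83, 79), (-80, 79), (-77, 79), (-74, 79), (-71, 79), (-68, 79), (-65, 76), (-62, 71), (-59, 71), (-56, 71), (-53, 71), (-50, 71), (-47, 79), (-44, 79), (-41, 80), (-38, 79), (-35, 54), (-32, 27), (-29, 27), (-26, 27), (-23, 27), (-20, 27), (-17, 28), (-14, 79), (-11, 80), (-8, 80), (-5, 79), (-2, 79), (1, 79), (4, 80), (7, 79), (10, 80), (13, 80), (16, 71), (19, 72), (22, 72), (25, 71), (28, 71), (31, 73), (34, 80), (37, 79), (40, 80), (43, 79), (46, 27), (49, 27), (52, 27), (55, 27), (58, 27), (61, 28), (64, 58), (67, 79), (70, 80), (73, 79), (76, 80), (79, 79), (82, 79), (85, 79), (88, 80), (112, 79)]
```

View pics/w1.png

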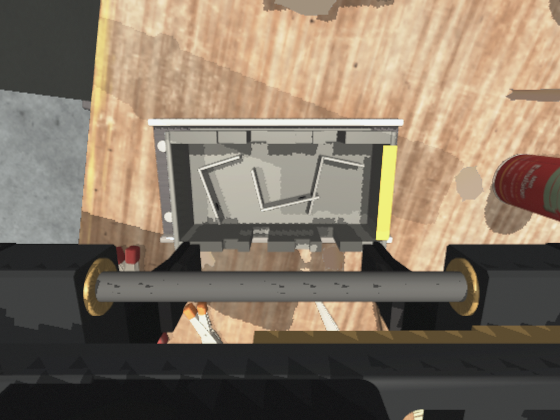

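The wrist view shows the grey tote clearly: rim spanning px (175–395, 130–240), yellow end at (387,190), seats and slots visible. The depth profile puts its centre at about (546.3, −136.9), yaw 13.8°. Next I look at the blue tote from near.

```bash
python3 - <<'E'
from h import *
from rig import r
d=np.radians
s=dict(np.load("w1.npz"));P,C,X,Y,z=grey(s,(546.3,-136.9),d(13.8))
m=(abs(abs(Y)-58)<4)&(abs(X)<110)
# fine seat edges, z histogram per wall
for sg in(1,-1):
    w=m&(Y*sg>0);
    for lo,hi,a,b in((-75,-38,66,75),(5,43,66,75)):
        t=X[w&(X>lo)&(X<hi)&(z>a)&(z<b)];print(sg,"seat",np.round(np.percentile(t,[3,97]),1),round(np.mean(np.percentile(t,[3,97])),1))
# yaw from outer/inner edges of long walls: line fit of rim top points' mean Y along X
    q=w&(z>76)&(z<84);print("wall slope deg",np.degrees(np.polyfit(X[q],Y[q],1)[0]).round(2),Y[q].mean().round(1))
r.move_ptp((533,130,500),ori(d(16)));r.hold(.3)
s=r.snapshot("wrist");cv2.imwrite("pics/w2.png",s["img"][:,:,::-1]);np.savez("w2.npz",**s)
P,C,X,Y,z=grey(s,(533,130),d(16));h,sa,v=C[...,0],C[...,1],C[...,2]
near=(abs(X)<95)&(abs(Y)<75)
b=near&(z>104)&(z<120);print("bar",rect(P[b]),np.median(P[b][:,2]))
m=near&(z>50)&(z<66);print("rim",rect(P[m]),np.median(P[m][:,2]))
ye=near&(h>22)&(h<36)&(sa>120)&(z>40);print("yel",rect(P[ye]),len(P[ye]))
print(np.round(r.current_joint_pos(),2),r.current_time_s())
E
```

```text
1 seat [-64.1 -49.1] -56.6
1 seat [16.  31.3] 23.7
wall slope deg -0.07 57.9
-1 seat [-64.1 -49.1] -56.6
-1 seat [15.4 32. ] 23.7
wall slope deg -0.12 -57.9
bar (array([534.1, 131.4]), 99.9, 21.6, -73.39) 111.31107147164252
rim (array([534.6, 131.3]), 147.2, 110.1, 16.39) 57.81254557565035
yel (array([599.4, 150.6]), 86.2, 12.1, -73.63) 212
[ 0.54  0.15 -0.92  1.53  0.12  1.52 -0.1 ] 4.075
```

View pics/w2.png

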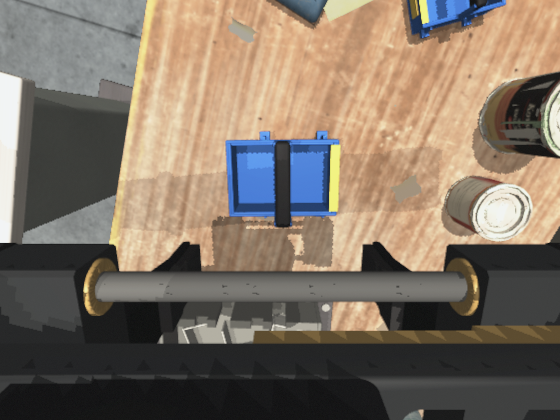

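Image: the bar runs down the middle at px (282,183), with yellow at the right (334,178), so blue +x is at yaw 16.5°. Next: grasp, lift, and check the route for the half turn.

```bash
python3 - <<'E'
from h import *
from rig import r
d=np.radians
f0=np.array(r.current_wrist_force());o=ori(d(16.5))
r.move_ptp((534.2,131.4,330),o);r.move_linear((534.2,131.4,264),rate=80)
r.grip(0,40);print("w",r.current_grip_width(),r.current_finger_force(),r.current_wrist_force())
r.move_linear((534.2,131.4,300),rate=60);r.hold(.3);print("w",r.current_grip_width(),"f",f0,r.current_wrist_force(),r.current_torque())
r.move_linear((534.2,131.4,480),rate=200);r.hold(.2);print(r.current_joint_pos().round(2) if hasattr(r.current_joint_pos(),'round') else r.current_joint_pos())
for y in(106,-74): 
    q=r.inverse_kinematics((545,0,480),ori(d(y)));print(y,None if q is None else np.round(q,2))
q=r.inverse_kinematics((545,-137,430),ori(d(193.7)));print(None if q is None else np.round(q,2))
s=r.snapshot("wrist");cv2.imwrite("pics/w3.png",s["img"][:,:,::-1]);print(r.current_time_s())
E
```

```text
w 17.86689931035203 39.99884803779423 [-0.27519134  0.03563506  0.25568177]
w 17.941781385157938 f [-0.23150095  0.05519191 -0.18940869] [-0.18338868 -0.24883705 -4.26265511] [-0.02041733 -0.16433418 -0.05626512]
[ 0.54  0.16 -0.93  1.56  0.13  1.49 -0.1 ]
106 [ 0.86  0.16 -1.01  1.57  0.14  1.49  1.7 ]
-74 [ 0.6   0.12 -0.7   1.57  0.08  1.48 -1.4 ]
[-0.74  0.19  1.06  1.67 -0.17  1.39 -2.55]
9.2417
```

View pics/w3.png

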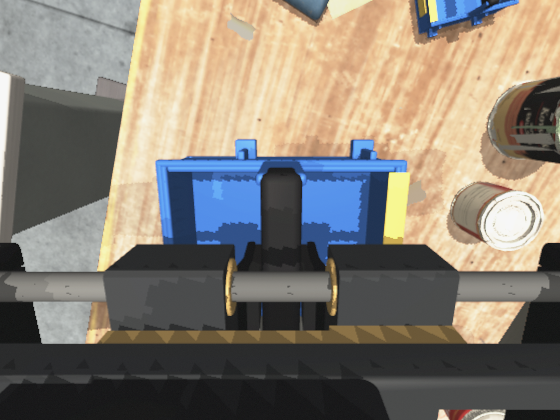

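The tote hangs level and square in the gripper: its rear edge is horizontal at row ~160 and both lugs are visible at (245,150) and (362,150). Weight is about 4.2 N. Next I carry it over with the half turn.

```bash
cat >> h.py <<'E'
c=np.array([545.6,-137.1]);gy=np.radians(13.7);gx=np.array([np.cos(gy),np.sin(gy)]);gyv=np.array([-gx[1],gx[0]])
def pos(X,z,Y=0): p=c+X*gx+Y*gyv;return (p[0],p[1],z)
E
python3 - <<'E'
from h import *
from rig import r
d=np.radians
r.move_linear((545,0,480),ori(d(-74)),rate=150)
o=ori(gy-np.pi);r.move_ptp(pos(-9,440),o);r.move_linear(pos(-9,360),rate=100);r.hold(.4)
print(r.current_joint_pos(),r.current_wrist_force(),r.current_torque(),r.current_position(),r.current_time_s())
for n in("top","side","wrist"):
    s=r.snapshot(n);cv2.imwrite(f"pics/{n}4.png",s["img"][:,:,::-1]);np.savez(n+"4.npz",**s)
    P,C,X,Y,z=grey(s,c,gy);h,sa,v=C[...,0],C[...,1],C[...,2];near=(abs(X)<130)&(abs(Y)<85)
    bl=near&(h>100)&(h<128)&(sa>120)&(v>40)&(z>100);ye=near&(h>22)&(h<36)&(sa>120)&(z>110)
    for t,m in(("blue",bl),("rim",bl&(z>140)),("yel",ye),("greyrim",near&(z>74)&(z<86)&(sa<90))):
        if m.sum()>20: 
            q=np.c_[X[m],Y[m]];print(n,t,m.sum(),rect(q),np.percentile(q,[1,99],axis=0).round(1).tolist(),np.percentile(z[m],[5,50,95]).round(1))
E
```

```text
[-0.23674047  0.15025194  0.48820306  1.76827355 -0.0743759   1.24081801
 -2.63150803] [-0.04044846 -0.11557875 -1.80057676] [ 0.14841327 -0.018399    0.01322642] [ 536.91519731 -139.23365704  360.23696716] 13.475
top blue 882 (array([-6.5,  6.4]), 139.1, 107.3, 3.07) [[-73.9, -26.4], [60.5, 54.7]] [100.4 103.8 174.1]
top rim 279 (array([-5.5,  5.8]), 138.7, 102.4, 4.63) [[-75.9, -6.0], [61.3, 50.8]] [149.6 155.3 255.3]
top yel 147 (array([-39.7,   2.9]), 109.3, 102.7, 30.72) [[-109.1, -34.4], [-4.1, 62.5]] [153.9 157.3 604.4]
top greyrim 497 (array([ 0.2, -1.9]), 232.8, 129.3, 0.23) [[-115.5, -64.5], [114.6, 62.5]] [76.  80.5 83.7]
side blue 2098 (array([-7.7,  6.3]), 143.4, 114.2, -0.65) [[-75.9, -48.7], [61.6, 59.4]] [104.1 132.3 169. ]
side rim 779 (array([-6.9,  3.1]), 142.3, 110.0, 1.09) [[-74.8, -48.8], [62.9, 54.5]] [141.1 151.5 187.2]
side yel 85 (array([-47.2,  19.3]), 118.7, 74.8, 33.93) [[-79.8, -42.6], [-31.1, 42.9]] [133.7 156.  411.1]
side greyrim 473 (array([2. , 2.7]), 230.2, 134.9, 0.53) [[-112.7, -62.7], [115.5, 69.1]] [74.7 79.5 82.1]
wrist blue 11566 (array([-8.7, -7.2]), 145.2, 109.9, -0.08) [[-75.6, -60.8], [62.5, 20.8]] [100.1 127.  173.3]
wrist rim 4798 (array([-8.7, -4.5]), 145.2, 104.6, -0.04) [[-78.6, -55.1], [63.1, 3.8]] [144.2 153.5 203.4]
wrist yel 1148 (array([-25.1, -24.3]), 115.3, 43.0, -0.66) [[-82.4, -45.0], [29.7, -2.6]] [154.1 155.1 156.2]
wrist greyrim 3152 (array([  0.9, -19.3]), 232.2, 89.5, -0.3) [[-114.3, -63.5], [114.8, 12.7]] [78.2 79.6 80.8]
```

View pics/side4.png

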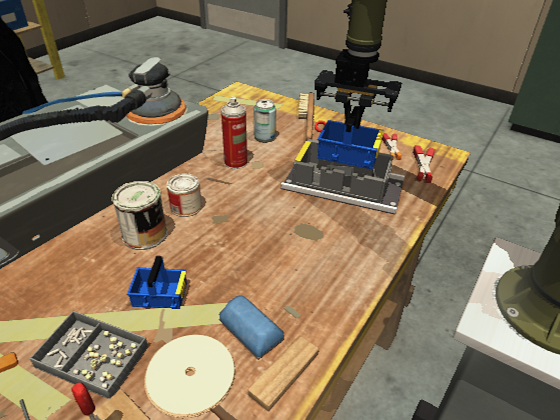

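View pics/wrist4.png

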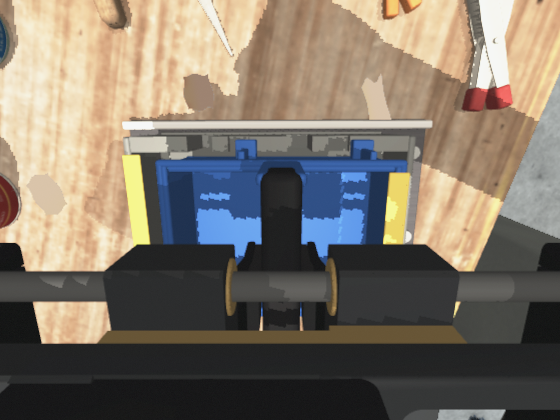

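The yellow ends are opposite: blue's at right (397,205), grey's at left (135,195) in the wrist view. The lugs sit over the long walls about 9 mm short of the seats, and y is centred. Next: a light touch-down, then slide by feel.

```bash
cat > feel.py <<'E'
from h import *
from rig import r
def F(n=3):
    a=[]
    for _ in range(n): r.hold(.03);a.append(r.current_wrist_force())
    f=np.mean(a,0);return np.array([f[:2]@gx,f[:2]@gyv,f[2]])
E
python3 - <<'E'
from feel import *
X=-9;r.move_linear(pos(X,336),rate=60);r.hold(.3);b=F(6);print("base",b)
z=336.
while z>324:
    z-=.5;r.move_linear(pos(X,z),rate=20);f=F(2)-b
    if f[2]>1:print(z,f.round(1))
    if f[2]>5.5:break
z0=z
while X<18:
    X+=.5;r.move_linear(pos(X,z),rate=20);f=F(2)-b;print(X,z,f.round(1))
    if f[2]<1.2 or np.hypot(*f[:2])>14:break
    if f[2]>9: z+=.3
    elif f[2]<4 and z>z0-1: z-=.2
print(r.current_position(),r.current_time_s(),b.tolist())
E
```

```text
base [ 0.09621174  0.52538406 -2.92937821]
329.5 [-0.2 -0.2  1.2]
329.0 [-1.8  0.3  3.2]
328.5 [-2.1 -0.4  5.2]
328.0 [-2.7  0.8  7.6]
-8.5 328.0 [-3.5  0.9  8.7]
-8.0 328.0 [-4.   0.9  9.8]
-7.5 328.3 [-3.6  0.9  8.6]
-7.0 328.3 [-4.5  0.5  7.6]
-6.5 328.3 [-4.3  0.9  8.6]
-6.0 328.3 [-4.   1.   8.1]
-5.5 328.3 [-3.9  0.   7.8]
-5.0 328.3 [-4.4  0.   7.8]
-4.5 328.3 [-4.   0.6  8.4]
-4.0 328.3 [-3.4  0.   8.3]
-3.5 328.3 [-4.3  0.   8. ]
-3.0 328.3 [-3.5  0.6  7.6]
-2.5 328.3 [-3.9  0.1  8.6]
-2.0 328.3 [-4.  -0.5  8.1]
-1.5 328.3 [-4.  -0.9  7.5]
-1.0 328.3 [-0.2 -0.6 -0.3]
[ 544.8156085  -136.51067034  327.33085917] 24.8083 [0.09621174457758733, 0.5253840606440938, -2.929378207788613]
```

Clean drop at X ≈ −1. Next: move about 1 mm further to centre it, then lower it home.

```bash
python3 - <<'E'
from feel import *
b=np.array([0.0962,0.5254,-2.9294]);X=0.1;z=327.8
r.move_linear(pos(X,z),rate=10);print((F()-b).round(1))
while z>316:
    z-=.5;r.move_linear(pos(X,z),rate=20);f=F(2)-b;print(z,f.round(1))
    if f[2]>6 or np.hypot(*f[:2])>12:break
print(r.current_position(),r.current_torque(),r.current_time_s())
for n in("side","wrist"):
    s=r.snapshot(n);np.savez(n+"5.npz",**s);cv2.imwrite(f"pics/{n}5.png",s["img"][:,:,::-1] if n=="wrist" else cv2.resize(s["img"][110:230,250:430,::-1],None,fx=4,fy=4))
    P,C,XX,Y,zz=grey(s,c,gy);h,sa,v=C[...,0],C[...,1],C[...,2]
    m=(abs(XX)<80)&(abs(Y)<60)&(h>100)&(h<128)&(sa>120)&(zz>105)&(zz<122);q=np.c_[XX[m],Y[m]]
    print(n,rect(q),zz[m].mean(),[np.median(zz[m&(XX*t>40)]).round(1) for t in(1,-1)])
E
```

```text
[-0.2 -0.9 -0.5]
327.3 [ 0.3 -0.8 -0.3]
326.8 [ 0.4 -0.1 -0.3]
326.3 [0.  0.1 0.1]
325.8 [-1. -1. -0.]
325.3 [-0.  -0.6 -0.2]
324.8 [ 0.  -0.6  0.1]
324.3 [-0.1 -0.7 -0.1]
323.8 [ 0.2 -0.4 -0.9]
323.3 [-0.4 -0.3  0.2]
322.8 [ 0.9 -1.1  0. ]
322.3 [-0.1 -0.7 -0.3]
321.8 [-0.4 -0.9 -0.4]
321.3 [-0.5 -0.3  2.4]
320.8 [-1.  -0.   3.5]
320.3 [-2.1  0.7  6.4]
[ 545.76307698 -137.13373023  320.64572427] [0.24903972 0.38058016 0.02705818] 29.925
side (array([2.5, 1.7]), 146.1, 108.4, -0.66) 111.78127536455676 [np.float64(112.8), np.float64(111.8)]
wrist (array([ 0.4, -4.1]), 145.7, 105.4, -0.06) 113.3918839276321 [np.float64(113.9), np.float64(113.8)]
```

View pics/side5.png

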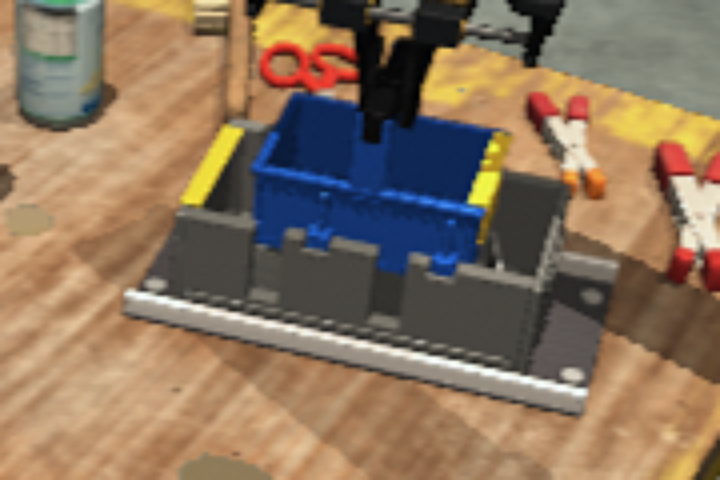

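The picture shows the near lugs at (320,237) and (445,262) sitting in the seats, with the tote level. Contact came 8 mm below the rim level, so it is home. Next: release, retreat and check.

```bash
python3 - <<'E'
from feel import *
r.move_linear(pos(0.1,320.9),rate=10)
r.grip(19.5,5);r.grip(60);r.hold(.2)
p=pos(0.1,320.9);print(r.current_grip_width(),F())
r.move_linear(pos(0.1,370),rate=60);r.move_linear(pos(0.1,490),rate=200);r.hold(.4)
s=r.snapshot("wrist");cv2.imwrite("pics/wrist6.png",s["img"][:,:,::-1])
P,C,X,Y,z=grey(s,c,gy);h,sa,v=C[...,0],C[...,1],C[...,2]
m=(abs(X)<80)&(abs(Y)<60)&(h>100)&(h<128)&(sa>120)&(z>105)&(z<122)
print(rect(np.c_[X[m],Y[m]]),[np.median(z[m&k]).round(1) for k in(X>40,X<-40,Y>40,Y<-40)])
b=(abs(X)<20)&(abs(Y)<60)&(z>160)&(z<176);print("bar",rect(np.c_[X[b],Y[b]]),[np.median(z[b&k]).round(1) for k in(Y>15,Y<-15)],r.current_time_s())
E
```

```text
60.354936273372644 [0.05100106 0.20542059 0.51681077]
(array([ 1.1, -2. ]), 145.4, 109.1, 0.24) [np.float64(114.7), np.float64(114.6), np.float64(114.3), np.float64(114.7)]
bar (array([ 0.5, -1.9]), 101.0, 21.2, -89.98) [np.float64(168.6), np.float64(168.5)] 33.9583
```

View pics/wrist6.png

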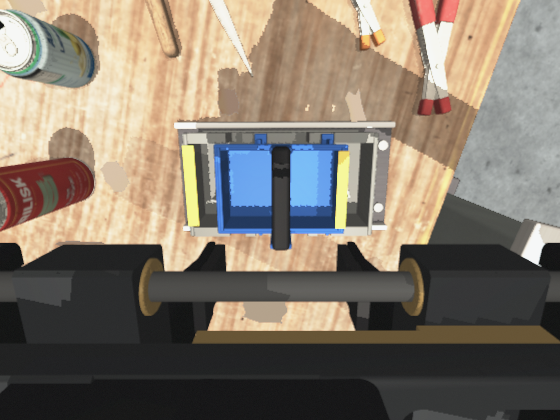

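The blue tote sits level: its rim is at 114–115 mm on all sides, against a nominal 116. The lugs are in the seats at (261,139) and (327,139), the yellow ends are opposite, and the gripper is clear.

```bash
python3 -c "
from rig import r
print(r.job_done())"
```

```text
the job is handed in; nothing more can be done
None
```

The blue tote is stacked half-turned on the grey tote, with all four lugs in their seats, level and released, and the job is handed in at about 34 s; the highest contact force I read was about 10 N.

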